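# Change the magazine on the press feeder

### The job

Three closed magazines that look alike stand side by side under the narrow shelf, and only their weight tells how many clips are left in them. Heft them to find the fullest, load that one into the feeder's channel and slide it home under the feed head until you feel it meet the stop, without ramming it, then push the slide bolt fully shut behind it. Leave the other two standing on their sheet under the shelf, keep every magazine upright, and do not disturb the other things on the bench.

Things in the scene. Friction and masses are not known exactly. Their poses are not given: they have to be found in the camera images.
- mag_a: closed sheet-metal magazine, a plain box 110 mm long (its x), 56 mm wide (its y), 70 mm high (z), the same either way round; origin at the centre of its underside. All three look alike. It holds a stack of steel clips that cannot be seen; all told the fullest weighs 0.62 to 0.78 kg, the other two less than 0.45 kg each.
- mag_b: closed sheet-metal magazine, a plain box 110 mm long (its x), 56 mm wide (its y), 70 mm high (z), the same either way round; origin at the centre of its underside. All three look alike. It holds a stack of steel clips that cannot be seen; all told the fullest weighs 0.62 to 0.78 kg, the other two less than 0.45 kg each.
- mag_c: closed sheet-metal magazine, a plain box 110 mm long (its x), 56 mm wide (its y), 70 mm high (z), the same either way round; origin at the centre of its underside. All three look alike. It holds a stack of steel clips that cannot be seen; all told the fullest weighs 0.62 to 0.78 kg, the other two less than 0.45 kg each.
- rack: fixed shelf over a base sheet; origin on the bench, mid-sheet; x away from the robot. Sheet 170 (x) x 440 (y) x 6 mm thick; the magazines stand on it about 115 mm apart along y, long side about along x. End plates at y = +-217 mm (x = 0 to 85). Front and back are open but for a lip 36 mm high at x = 83 mm.
- shelf_edge (a point): middle of the front lower edge of the narrow green shelf: x = -25 mm of the rack, 215 mm above the bench. The shelf goes 100 mm back from here and carries stock up to 280 mm high. It bars a vertical tool from the magazines' middles; a tool tilted about 40 degrees, fingers pointing away from the robot, gets in.
- feeder: fixed magazine feeder; origin on the bench under the channel; x points into the channel, away from the robot. Bed plate x = -195 to 175, y = +-60 mm; its top is the channel floor, 10 mm above the bench. Two rails, tops 30 mm above the bench, 61 mm apart from x = -50 to 95 mm; before that they flare to about 95 mm apart at x = -108 mm.
- channel_mouth (a point): on the channel floor, on its centre line, at x = -108 mm of the feeder, where the flare begins
- head_edge (a point): middle of the front lower edge of the green feed head over the channel: x = 22 mm of the feeder, 92 mm above the bench. The head reaches 100 mm back from here, 104 mm wide, with a motor on top up to 162 mm above the bench; a track 63 mm high leaves it towards -y.
- home (a point): on the channel floor, x = 20 mm of the feeder (128 mm beyond channel_mouth), axes as the feeder's: where a magazine's underside centre lies when its far end meets the solid back stop, whose face is at x = 75 mm, hidden under the head
- bolt (a joint): slide bolt behind the magazine: bar 14 wide, 12 high, 32 to 44 mm above the bench, at x = -46 mm of the feeder, sliding towards the feeder's +y. 0 = drawn back, channel clear; 0.072 m = fully shut, across the channel, at its stop. Needs 1.5 N to move, stays where left. Shut, it clears a magazine that is home by 4 mm; one short of home blocks it.
- bolt_knob (a point): middle of the bolt's upright black knob, 20 mm across, 60 to 86 mm above the bench (this point 73 mm), on a 12 mm stem; moves with the bolt: y = -150 mm of the feeder when drawn back, -78 mm when shut. The bolt's guide block (y = -40 to -70 mm, 50 mm high) and a foot plate 10 mm thick (to y = -190 mm) are fixed to the feeder.
- tub: blue plastic tub of stampings, 110 x 150 x 50 mm, loose, behind the work; origin at the centre of its underside; leave alone
- wrench: steel wrench lying on the bench, about 180 mm long, near the robot on the left; leave alone
- punch: dark steel punch holder, a plate 70 x 90 x 22 mm with a 36 mm round boss 20 mm high, loose, near the robot on the right; origin at the centre of its underside; leave alone
There are look-alikes about, which are no part of the job. Leave any green look-alike of the mag_b alone.

How it is judged:
By the outcome, as a careful person would: the job done as asked, in the order asked, and still so for the second after the job is handed in, with the robot touching nothing.
It also fails if it takes over 72 s, if anything falls off the work surface, if the arm or the gripper's body presses on something with over 40 N, if the wrist force passes 120 N, or if a joint passes its speed limit or range.

### The arm

A 6-joint arm with a two-finger parallel gripper is mounted at the origin on the work surface. World frame = base frame: x ahead of the robot, y to its left, z up, the work surface at z = 0. Lengths are in m, angles in rad, forces in N, time in s.
With the tool pointing down it reaches from about 0.25 to 0.725 m from the base axis. Payload 4 kg.
Tool frame: the origin (TCP) lies between the finger pads; the fingertips stand 14 mm ahead of it and the grasp point (between the pads) lies 5 mm behind it; z points along the fingers, y is the line along which they close (so a half turn about z gives the same grasp; the last joint's range is limited). The gripper opens to 85 mm and grips with 20 to 120 N. Pads are 22 mm wide; open, the fingers measure 114 mm over their backs; the gripper's body (76 mm by 85 mm) begins 54 mm behind the grasp point. The pads swing forward as they close: fully open they stand 13 mm farther back than shut.
Start: joints at [1.192, 0.241, 0.005, 1.335, 0, 1.571], TCP at [0.185, 0.465, 0.245] pointing down, gripper open.
Joint ranges: [-2.72, 2.72], [-1.05, 1.87], [-1.09, 1.28], [-1.99, 2.15], [-1.42, 1.44], [-3.14, 3.14]. Speed limits (rad/s): [2.79, 2.79, 3.14, 3.14, 3.14, 3.14].

### API

Orientations are given as [roll, pitch, yaw] about the fixed x, y, z axes, in that order (R = Rz(yaw) Ry(pitch) Rx(roll)).
In Python, from station import bot gives the robot as it stands.
- The arm moves only by the tool send_rows, never from a script. Its argument "series" is one flat list of numbers, 5 for each row, row after row: the shift along the tool's x, y, z in cm, then the turn about the tool's z in rad, then the opening, from 0 (shut) to 1 (fully open). A call has 1 to 12 rows; each row is the pose to reach, as a shift and turn from the pose commanded when the call began, along the tool's axes at that moment; what a row does not reach only later rows make up. A row lasts 1/10 s, in which the tool goes at most 50 mm and 8.59 degrees, less where a joint would pass 70% of its speed; a pose out of reach is approached as far as the arm can. A call with a gripper value outside its range is refused whole. The fingers move at their own pace and stop on an object; "force" is the grip in N (left out, the last holds). Time passes only in rows, so rows that repeat a pose let the fingers close. It gives the time, the measured TCP pose, the force, the opening and the grip force at its end, in the units of the state.
- bot.observe(): the state, without advancing time (a new reading comes with each control period).
- bot.camera(name): name is "side" or "top" or "wrist"; returns (picture, depth): 480x640x3 uint8, red, green, blue; 480x640 float32, m along the optical axis (not along the pixel's ray), 0 where there is no reading.
- bot.camera_params(name): a dict with "camera_matrix" (3x3 intrinsics, pixels), "position" and "rotation" of the camera in the world. Camera axes: x right, y down, z forward; pixel columns grow to the right and rows downward; lengths in m; the calibration is good to about 2 mm. A picture is of the moment at which its call begins: read the wrist's pose just before it. camera_params takes no time and is no camera call; for the wrist camera it gives the pose at the moment of the call.
- bot.sign_off(): hands the job in; it is judged then, once.
Trained networks look in the newest picture that a camera, given by its name, has taken for a name from the list of things; names that differ only in an ending like _2 or _b are one class to them, and where a whole thing is asked for, a point or a joint stands for the part that bears it (a point fixed in the world has none). Each returns a list of dicts, best first, with "conf" (0 to 1); they miss things now and then, are a little off and sometimes report something else, mostly with a low value. They report only what shows in the picture. A call takes as long as a camera call. They do not tell look-alikes from the thing itself.
- bot.find_in(camera, target): "xyz" ([x, y, z] in m, in world coordinates, good to about 4 mm: the middle of the surface that is visible of it).
- bot.outline_of(camera, target): "region" (480x640 bool, what is visible of it).
- bot.tip_of(camera, target): "xyz" ([x, y, z] in m, in world coordinates, good to about 4 mm: a listed point, or the origin of a listed thing).
The state is a dict: "time": time; "joints": joint angles; "qvel": joint speeds; "joint_torque": joint torques, N m; "tool_pos": TCP position; "eef_rot": TCP orientation; "wrist_force": force on the tool from outside, world axes, zero at the start; "torque": the same for the moment, N m; "gripper_width": finger opening in m; "grip_force": force on a finger pad.
Only numpy, scipy, OpenCV 4.12 (cv2) and the standard library are available. Lean on these libraries where they do the work, as an engineer would, in place of code of your own. Each camera call takes 0.05 s, during which the arm holds its last target. There are 200 camera calls.

## Working session

There is one attempt and no reset: what is moved stays moved. The work goes in short steps, Python scripts to look and compute and a tool call to move; the robot and the scene stay as the last step left them, time stands still between calls to the robot, and variables do not carry over. Pictures are saved under pics/ and viewed, at most 10 in all, crops included, and the job is handed in when it is done.

Besides the shell and the picture viewer there is one more tool, called after "Emit:" in YAML: its name, and indented under it one key for each argument. send_rows: Moves the arm, as the interface text tells. Its arguments: {"type":"object","properties":{"series":{"type":"array","items":{"type":"number"}},"force":{"type":"number"}},"required":["series"]}

```bash
mkdir -p pics; ls
cat > h.py <<'E'
from station import bot
import numpy as np, cv2
from scipy.spatial.transform import Rotation as R
np.set_printoptions(precision=4,suppress=True)
def cloud(name):
    img,d=bot.camera(name); p=bot.camera_params(name); K=np.array(p['camera_matrix'])
    v,u=np.mgrid[0:480,0:640]
    c=np.stack([(u-K[0,2])/K[0,0]*d,(v-K[1,2])/K[1,1]*d,d],-1)
    Rm=np.array(p['rotation']); 
    if Rm.shape!=(3,3): Rm=R.from_euler('xyz',Rm).as_matrix()
    w=c@Rm.T+np.array(p['position']); w[d==0]=np.nan
    return img,d,w
def save(img,f): cv2.imwrite('pics/'+f,img[:,:,::-1])
def st():
    s=bot.observe(); 
    for k in ('time','tool_pos','eef_rot','wrist_force','torque','gripper_width','joints'): print(k,np.array(s[k]))
    return s
E
python3 - <<'E'
from h import *
st()
for c in('top','side'):
    img,d,w=cloud(c); save(img,c+'0.png'); np.savez(c+'0.npz',img=img,w=w)
    print(c,bot.camera_params(c))
    for t in('mag_a','rack','feeder','bolt','tub'):
        for r in bot.find_in(c,t)[:5]: print(t,np.array(r['xyz']),r['conf'])
    for t in('shelf_edge','channel_mouth','head_edge','bolt_knob','home','mag_a','feeder','rack'):
        for r in bot.tip_of(c,t)[:5]: print('tip',t,np.array(r['xyz']),r['conf'])
E
```

```text
pics
time 0.0
tool_pos [0.1846 0.464  0.2444]
eef_rot [-3.1395 -0.      2.7628]
wrist_force [ 0.2343 -0.0583 -0.2125]
torque [ 0.0092 -0.0372  0.0453]
gripper_width 0.08554312149161268
joints [1.192  0.2414 0.0037 1.3352 0.     1.5708]
top {'camera_matrix': array([[482.7031,   0.    , 317.05  ],
       [  0.    , 482.7031, 242.756 ],
       [  0.    ,   0.    ,   1.    ]]), 'position': array([0.3583, 0.0833, 1.3817]), 'rotation': array([-2.9732, -0.002 , -1.6004])}
mag_a [0.7629 0.2189 0.0682] 0.89
mag_a [0.5821 0.5373 0.0708] 0.87
mag_a [0.56   0.3111 0.0771] 0.83
mag_a [0.5555 0.2004 0.0761] 0.82
mag_a [0.556  0.0858 0.077 ] 0.57
rack [0.5897 0.2037 0.2316] 0.76
rack [0.553  0.1993 0.0772] 0.59
feeder [ 0.5591 -0.2052  0.0079] 0.63
tub [0.7797 0.0395 0.0291] 0.84
tip shelf_edge [0.5601 0.2058 0.2103] 0.59
tip channel_mouth [ 0.4642 -0.1747  0.0086] 0.68
tip channel_mouth [0.5901 0.209  0.002 ] 0.47
tip head_edge [ 0.593  -0.1986  0.0924] 0.57
tip bolt_knob [ 0.4989 -0.3256  0.0748] 0.61
tip home [ 0.5863 -0.1969  0.0058] 0.74
tip mag_a [0.7664 0.2262 0.0022] 0.93
tip mag_a [0.5953 
[... 586 characters left out ...]
ag_a [0.5589 0.1733 0.0637] 0.57
rack [0.6073 0.0292 0.2168] 0.57
feeder [ 0.5882 -0.2405  0.0151] 0.73
feeder [ 0.313  -0.3703  0.0222] 0.23
bolt [ 0.5022 -0.3329  0.0459] 0.88
tub [0.7663 0.0282 0.029 ] 0.87
tub [ 0.507  -0.3308  0.0438] 0.29
tip shelf_edge [0.5634 0.2075 0.2123] 0.95
tip channel_mouth [0.583  0.2005 0.0064] 0.7
tip channel_mouth [ 0.4599 -0.1759  0.009 ] 0.63
tip head_edge [ 0.5905 -0.1976  0.0974] 0.64
tip home [ 0.5929 -0.195   0.0087] 0.71
tip mag_a [ 0.5865  0.5446 -0.0005] 0.9
tip mag_a [0.584  0.1994 0.0036] 0.84
tip mag_a [0.5949 0.0858 0.0093] 0.67
tip mag_a [0.7713 0.2264 0.0027] 0.62
tip mag_a [0.5948 0.3122 0.0051] 0.56
tip feeder [ 0.5698 -0.1906  0.0016] 0.86
```

View pics/top0.png

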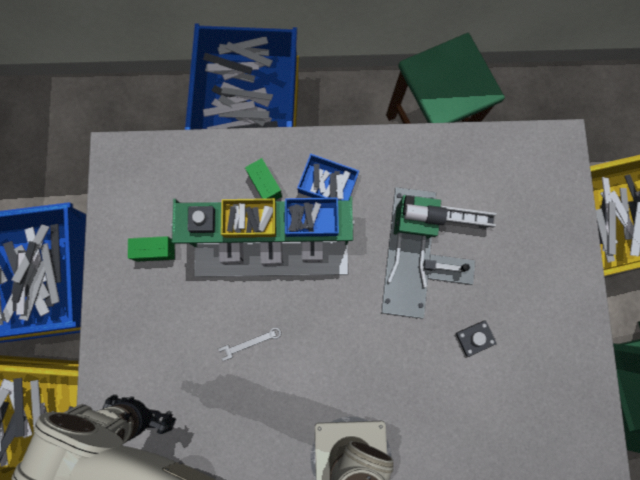

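View pics/side0.png

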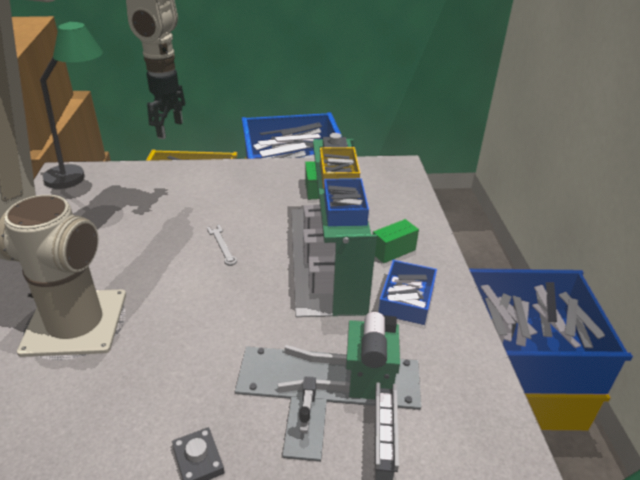

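The three grey boxes under the shelf, at top-view pixels (231,252), (273,252) and (313,248), could be the magazines. The green boxes at (150,248) and (263,178) are look-alikes, so I leave them alone. The wrench is at (250,343), the punch at (476,338) and the tub at (328,178). The feeder is at (410,250), with its bolt knob at (465,267). Next I take a close crop and measure poses from the depth data.

Run:
```python
import numpy as np,cv2
np.set_printoptions(precision=4,suppress=True)
a=np.load('top0.npz');b=np.load('side0.npz')
i=cv2.resize(a['img'][190:290,170:370],(800,400),interpolation=cv2.INTER_CUBIC);j=cv2.resize(b['img'][200:320,280:380],(240,200)) 
cv2.imwrite('pics/crop.png',i[:,:,::-1])
W=np.concatenate([a['w'].reshape(-1,3),b['w'].reshape(-1,3)])
src=np.r_[np.zeros(480*640),np.ones(480*640)]
for s,n in((0,'top'),(1,'side')):
  P=W[src==s]
  m=(P[:,0]>.5)&(P[:,0]<.66)&(P[:,1]>.03)&(P[:,1]<.38)&(P[:,2]>.066)&(P[:,2]<.085)
  Q=P[m]
  for y0 in(.085,.2,.315):
    q=Q[abs(Q[:,1]-y0)<.05]
    if len(q)>20: print(n,y0,len(q),'med',np.median(q,0),'min',q.min(0),'max',q.max(0),cv2.minAreaRect((q[:,:2]*1000).astype(np.float32)))
  # feeder rails: z .022-.036
  m=(P[:,0]>.42)&(P[:,0]<.62)&(P[:,1]>-.27)&(P[:,1]<-.12)&(P[:,2]>.024)&(P[:,2]<.036)
  q=P[m]
  for x in np.arange(.44,.6,.015):
    r=q[abs(q[:,0]-x)<.006]; c=-.195
    L=r[r[:,1]>c];T=r[r[:,1]<c]
    if len(L) and len(T): print(n,'rail x%.3f'%x,np.median(L[:,1]),np.median(T[:,1]), L[:,1].min(),T[:,1].max())
  m=(P[:,0]>.3)&(P[:,0]<.8)&(P[:,1]>-.3)&(P[:,1]<-.08)&(P[:,2]>.005)&(P[:,2]<.015); q=P[m]; print('bed',q.min(0),q.max(0),cv2.minAreaRect((q[:,:2]*1000).astype(np.float32)))
  m=(P[:,0]>.45)&(P[:,0]<.55)&(P[:,1]>-.42)&(P[:,1]<-.28)&(P[:,2]>.078)&(P[:,2]<.095);q=P[m]; print('knob',len(q),q.mean(0) if len(q) else '')
  m=(P[:,0]>.5)&(P[:,0]<.75)&(P[:,1]>-.05)&(P[:,1]<.5)&(abs(P[:,2]-.222)<.015);q=P[m]; print('shelf',len(q),cv2.minAreaRect((q[:,:2]*1000).astype(np.float32)),np.median(q[:,2]))
```

```text
top 0.085 364 med [0.5601 0.0862 0.0743] min [0.5351 0.0604 0.0667] max [0.5856 0.1165 0.0828] ((561.070556640625, 88.57725524902344), (54.9072380065918, 50.63612365722656), 88.29113006591797)
top 0.2 437 med [0.5577 0.2013 0.0747] min [0.5288 0.1734 0.0665] max [0.5871 0.2294 0.0817] ((557.4663696289062, 201.00454711914062), (55.56389236450195, 58.10449981689453), 88.8218994140625)
top 0.315 392 med [0.5618 0.3141 0.0746] min [0.537  0.2855 0.0661] max [0.5878 0.3442 0.0828] ((562.5676879882812, 314.8360900878906), (51.00627136230469, 58.26570129394531), 0.6362249255180359)
top rail x0.470 -0.12462662162996958 -0.22459442159714546 -0.127691634977268 -0.22036166118909772
top rail x0.485 -0.1307677095160833 -0.22203688237494829 -0.1371138966480978 -0.2182148571281844
top rail x0.500 -0.13770593311415963 -0.22466028481240463 -0.14325873560593666 -0.21631924842303807
top rail x0.515 -0.14415917880143742 -0.22057440354744956 -0.1502508803892405 -0.2148404998783433
top rail x0.530 -0.15122379823693266 -0.2216872141468289 -0.15423530123632873 -0.21590374890604802
top rail x0.545 -0.1542324
[... 1700 characters left out ...]
5633963551487617 -0.22491930570112495 -0.15971993566707732 -0.2185585792696787
side rail x0.560 -0.15744375236044766 -0.22802200767230696 -0.1611222628682495 -0.21913297663321873
side rail x0.575 -0.16061560845115047 -0.23038882978987685 -0.16568220231846376 -0.22342176772182198
side rail x0.590 -0.16312095943506327 -0.23369557951349662 -0.16685727333088785 -0.22647742476701416
bed [ 0.3008 -0.2999  0.005 ] [ 0.7997 -0.0806  0.015 ] ((550.2496337890625, -190.2992401123047), (219.30734252929688, 498.90338134765625), 89.98348999023438)
knob 107 [ 0.501  -0.3304  0.086 ]
shelf 1784 ((615.5716552734375, 203.01953125), (448.40936279296875, 110.743408203125), 89.58289337158203) 0.23251785177569417
```

View pics/crop.png

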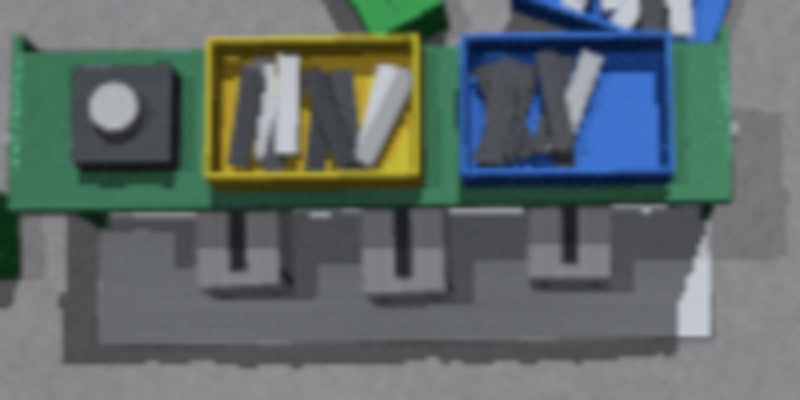

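Emit:
send_rows:
  series: [0, 0, 0, 0, 1, 0, 0, -5, 0, 1, 0, 0, -10, 0, 1, 0, 0, -15, 0, 1, 0, 0, -18, 0, 1]

```text
time: 1.9
tool_pos: [0.185, 0.4648, 0.4296]
eef_rot: [3.136, 0.0, 2.763]
wrist_force: [-0.1, 1.0, 0.5]
gripper_width: 0.0854
grip_force: 0.0
```

The crop shows the three grey slotted boxes under the shelf at crop pixels (240,250), (403,250) and (569,245), and no green ones among them. The feeder yaw is about -10°. I'll carry the tool across high up, then test how a pose out of reach tilts it.

Emit:
send_rows:
  series: [-5, -4, 0, -0.05, 1, -9, -7.5, 0, -0.1, 1, -13.5, -11, 0, -0.15, 1, -18, -14.8, 0, -0.204, 1, -22, -18, 0, -0.204, 1, -26, -21.3, 0, -0.204, 1, -30, -24.6, 0, -0.204, 1, -34, -28, 0, -0.204, 1, -38, -31.2, 0, -0.204, 1, -42, -34.5, 0, -0.204, 1, -46, -38, 0, -0.204, 1, -48.7, -40, 0, -0.204, 1]

```text
time: 3.1
tool_pos: [0.475, -0.063, 0.4256]
eef_rot: [3.141, 0.001, 2.966]
wrist_force: [1.1, 0.3, 0.3]
gripper_width: 0.0855
grip_force: 0.0
```

Emit:
send_rows:
  series: [-5, 0, 0, 0, 1, -10, 0, 0, 0, 1, -15, 0, 0, 0, 1, -20, 0, 0, 0, 1, -25, 0, 0, 0, 1, -30, 0, 0, 0, 1, -30, 0, 0, 0, 1]

```text
time: 3.8
tool_pos: [0.639, -0.0932, 0.4291]
eef_rot: [-3.141, -0.031, 2.967]
wrist_force: [0.1, 0.3, 1.1]
gripper_width: 0.0855
grip_force: 0.0
```

```bash
python3 -c "
from h import *
st()"
```

```text
time 3.8
tool_pos [ 0.639  -0.0932  0.4291]
eef_rot [-3.1407 -0.031   2.9666]
wrist_force [0.062  0.2734 1.0519]
torque [-0.0495 -0.0468 -0.0118]
gripper_width 0.0855209301593117
joints [-0.1448  0.7271  1.2746  2.1494  0.      0.0302]
```

Emit:
send_rows:
  series: [0, 0, -5, 0, 1, 5, 0, -10, 0, 1, 10, 0, -15, 0, 1, 10, 0, -20, 0, 1, 10, 0, -25, 0, 1, 10, 0, -30, 0, 1, 10, 0, -35, 0, 1, 10, 0, -40, 0, 1]

```text
time: 4.6
tool_pos: [0.6199, -0.0874, 0.4873]
eef_rot: [3.139, 0.061, 2.967]
wrist_force: [-0.3, 1.0, -0.5]
gripper_width: 0.0855
grip_force: 0.0
```

```bash
python3 -c "
from h import *
st()"
```

```text
time 4.6
tool_pos [ 0.6199 -0.0874  0.4873]
eef_rot [3.1393 0.0607 2.9668]
wrist_force [-0.3016  1.0208 -0.464 ]
torque [-0.0076  0.0581 -0.009 ]
gripper_width 0.08550762587531044
joints [-0.1401  0.6357  1.2746  2.1489  0.0001  0.0346]
```

Emit:
send_rows:
  series: [0, 0, -5, 0, 1, 0, 0, -10, 0, 1, 0, 0, -15, 0, 1, 0, 0, -20, 0, 1]

```text
time: 5.0
tool_pos: [0.5993, -0.0846, 0.5349]
eef_rot: [3.137, 0.138, 2.966]
wrist_force: [1.4, 0.3, -0.4]
gripper_width: 0.0855
grip_force: 0.0
```

Emit:
send_rows:
  series: [0, 0, -5, 0, 1, 0, 0, -10, 0, 1, 0, 0, -15, 0, 1, 0, 0, -20, 0, 1]

```text
time: 5.4
tool_pos: [0.5761, -0.0813, 0.5789]
eef_rot: [3.134, 0.212, 2.966]
wrist_force: [-0.9, 0.1, 1.2]
gripper_width: 0.0854
grip_force: 0.0
```

```bash
python3 -c "
from h import *
st()"
```

```text
time 5.4
tool_pos [ 0.5761 -0.0813  0.5789]
eef_rot [3.134  0.2123 2.966 ]
wrist_force [-0.8806  0.1136  1.1859]
torque [ 0.0417  0.2448 -0.0221]
gripper_width 0.08544251685426495
joints [-0.1402  0.4843  1.2747  2.1488  0.0001  0.0346]
```

Emit:
send_rows:
  series: [0, 0, -60, 0, 1, 0, 0, -60, 0, 1, 0, 0, -60, 0, 1, 0, 0, -60, 0, 1, 0, 0, -60, 0, 1, 0, 0, -60, 0, 1]

```text
time: 6.0
tool_pos: [0.5473, -0.0772, 0.6242]
eef_rot: [3.131, 0.292, 2.965]
wrist_force: [0.7, -0.2, 0.9]
gripper_width: 0.0856
grip_force: 0.0
```

Emit:
send_rows:
  series: [30, 0, -60, 0, 1, 30, 0, -60, 0, 1, 30, 0, -60, 0, 1, 30, 0, -60, 0, 1, 30, 0, -60, 0, 1, 30, 0, -60, 0, 1]

```text
time: 6.6
tool_pos: [0.5112, -0.0676, 0.6728]
eef_rot: [3.127, 0.383, 2.964]
wrist_force: [-0.8, 0.2, -0.1]
gripper_width: 0.0854
grip_force: 0.0
```

Emit:
send_rows:
  series: [25, 0, -60, 0, 1, 25, 0, -60, 0, 1, 25, 0, -60, 0, 1]

```text
time: 6.9
tool_pos: [0.4754, -0.0606, 0.7131]
eef_rot: [3.122, 0.463, 2.962]
wrist_force: [0.9, 0.4, 0.0]
gripper_width: 0.0857
grip_force: 0.0
```

Emit:
send_rows:
  series: [25, 0, -60, 0, 1, 25, 0, -60, 0, 1, 25, 0, -60, 0, 1]

```text
time: 7.2
tool_pos: [0.4379, -0.0536, 0.7489]
eef_rot: [3.116, 0.541, 2.96]
wrist_force: [-0.2, -0.0, -0.6]
gripper_width: 0.0854
grip_force: 0.0
```

Emit:
send_rows:
  series: [25, 0, -60, 0, 1, 25, 0, -60, 0, 1, 25, 0, -60, 0, 1]

```text
time: 7.5
tool_pos: [0.3981, -0.0469, 0.7813]
eef_rot: [3.109, 0.618, 2.958]
wrist_force: [0.2, 0.4, -0.9]
gripper_width: 0.085
grip_force: 0.0
```

```bash
python3 -c "
from h import *
st()"
```

```text
time 7.5
tool_pos [ 0.3981 -0.0469  0.7813]
eef_rot [3.1094 0.6177 2.9578]
wrist_force [ 0.204   0.3766 -0.9309]
torque [0.084  0.5748 0.0441]
gripper_width 0.0850315731862159
joints [-0.1092  0.0784  1.2751  2.1491 -0.0111  0.0608]
```

Emit:
send_rows:
  series: [20, 0, -60, 0, 1, 20, 0, -60, 0, 1, 20, 0, -60, 0, 1]

```text
time: 7.8
tool_pos: [0.3559, -0.0412, 0.8104]
eef_rot: [3.102, 0.694, 2.954]
wrist_force: [0.4, -0.0, -0.3]
gripper_width: 0.0856
grip_force: 0.0
```

```bash
cat >> h.py <<'E'
def tool(): 
    s=bot.observe(); return np.array(s['tool_pos']),R.from_euler('xyz',s['eef_rot']).as_matrix()
def shift(p):   # cm in tool axes to bring grasp/TCP to p
    t,M=tool(); return (M.T@(np.array(p)-t))*100
E
python3 -c "
from h import *
st();t,M=tool();print(M); a=np.arctan2(M[2,1],M[2,0]);print('turn',a, 'az',np.degrees(np.arctan2(M[1,2],M[0,2])))
# tilt, and camera
print(bot.camera_params('wrist'))
"
```

```text
time 7.8
tool_pos [ 0.3559 -0.0412  0.8104]
eef_rot [3.1015 0.6943 2.9544]
wrist_force [ 0.4009 -0.026  -0.3046]
torque [0.0756 0.5866 0.0126]
gripper_width 0.0855865366980955
joints [-0.1054  0.0016  1.275   2.1491 -0.0123  0.0628]
[[-0.7551  0.1608  0.6356]
 [ 0.1431  0.9865 -0.0796]
 [-0.6398  0.0308 -0.7679]]
turn 3.0935115045540136 az -7.142229424803477
{'camera_matrix': array([[416.2939,   0.    , 324.6289],
       [  0.    , 416.2939, 238.8211],
       [  0.    ,   0.    ,   1.    ]]), 'position': array([ 0.2221, -0.0213,  0.864 ]), 'rotation': array([ 2.1672, -0.0297,  1.4101])}
```

```bash
python3 -c "
from h import *
t,M=tool(); d=M[:,2]
g=np.array([.577,.0875,.056]); print(shift(g-.18*d+.005*d), shift(g-.18*d+.005*d+np.array([0,0,.15])))
"
```

```text
[33.4119 13.9345 53.4618] [23.8147 14.3963 41.9431]
```

Emit:
send_rows:
  series: [2.5, 1, 4, -0.048, 1, 5, 2.1, 8, -0.048, 1, 7.5, 3.1, 12, -0.048, 1, 10, 4.2, 16, -0.048, 1, 12.5, 5.2, 20, -0.048, 1, 15, 6.3, 24, -0.048, 1, 17.5, 7.3, 28, -0.048, 1, 20, 8.3, 32, -0.048, 1, 22.5, 9.4, 36, -0.048, 1, 25, 10.4, 40, -0.048, 1, 27.5, 11.5, 44, -0.048, 1, 29.5, 12.5, 47.5, -0.048, 1]

```text
time: 9.0
tool_pos: [0.4488, 0.0797, 0.2851]
eef_rot: [-3.141, 0.691, 3.017]
wrist_force: [1.1, 0.6, -0.1]
gripper_width: 0.086
grip_force: 0.0
```

```bash
python3 -c "
from h import *
st()
t,M=tool(); d=M[:,2];print(M)
g=np.array([.577,.0875,.056]); print(shift(g-.175*d), shift(g+.005*d))
"
```

```text
time 9.0
tool_pos [0.4488 0.0797 0.2851]
eef_rot [-3.1411  0.6912  3.0174]
wrist_force [ 1.079   0.5861 -0.0752]
torque [ 0.0759  0.5752 -0.0065]
gripper_width 0.08601909468308797
joints [ 0.3689 -0.3028 -0.6388  0.6052 -0.307   0.3926]
[[-0.7645  0.1242  0.6325]
 [ 0.0955  0.9923 -0.0795]
 [-0.6375 -0.0004 -0.7705]]
[4.8767 2.3761 8.1983] [ 4.8767  2.3761 26.1983]
```

Emit:
send_rows:
  series: [2.5, 1.2, 4, 0, 1, 4.9, 2.4, 8, 0, 1, 4.9, 2.4, 8.2, 0, 1, 4.9, 2.4, 12, 0, 1, 4.9, 2.4, 16, 0, 1, 4.9, 2.4, 20, 0, 1, 4.9, 2.4, 23, 0, 1, 4.9, 2.4, 26.2, 0, 1, 4.9, 2.4, 26.2, 0, 1]

```text
time: 9.9
tool_pos: [0.5821, 0.0861, 0.0523]
eef_rot: [-3.139, 0.689, 3.016]
wrist_force: [-1.1, -0.2, -0.6]
gripper_width: 0.0855
grip_force: 0.0
```

```bash
python3 -c "
from h import *
st()
g=np.array([.577,.0875,.056]); t,M=tool(); print(shift(g+.005*M[:,2]))
a,_,_=cloud('wrist'); b,_,_=cloud('side')
o=np.hstack([cv2.resize(a,(480,360)),cv2.resize(b[170:330,260:400],(315,360))]); save(o,'w1.png')
"
```

```text
time 9.9
tool_pos [0.5821 0.0861 0.0523]
eef_rot [-3.1392  0.6886  3.0163]
wrist_force [-1.0559 -0.1807 -0.6337]
torque [ 0.0896  0.6413 -0.0369]
gripper_width 0.08549495833497224
joints [ 0.2679  0.3547 -0.7538 -0.1869 -0.2482  0.3102]
[ 0.1654  0.0785 -0.1212]
```

View pics/w1.png

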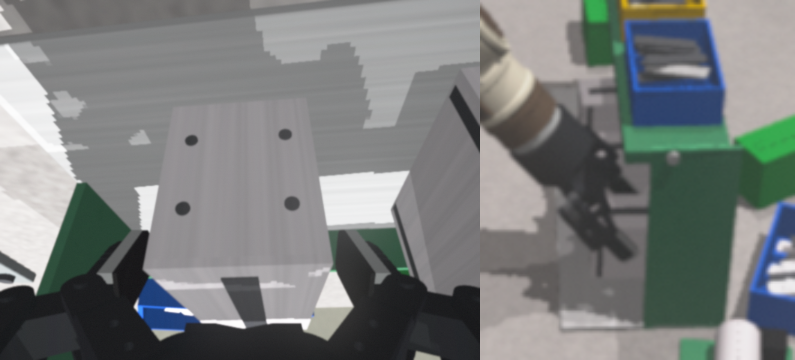

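The wrist view shows the magazine between the open fingers, its front face with four rivets at about (240,180). Next I grip it and lift 2.5 cm to heft it.

Emit:
send_rows:
  series: [0, 0, 0, 0, 0.3, 0, 0, 0, 0, 0.3, 0, 0, 0, 0, 0.3, 0, 0, 0, 0, 0.3, 0, 0, 0, 0, 0.3, 0, 0, 0, 0, 0.3, -0.8, 0, -1, 0, 0.3, -1.6, 0, -1.9, 0, 0.3, -1.6, 0, -1.9, 0, 0.3, -1.6, 0, -1.9, 0, 0.3, -1.6, 0, -1.9, 0, 0.3]
  force: 60

```text
time: 11.1
tool_pos: [0.5798, 0.087, 0.0789]
eef_rot: [-3.141, 0.69, 3.018]
wrist_force: [-0.5, -0.7, -5.0]
gripper_width: 0.0565
grip_force: 62.1
```

```bash
python3 -c "
from h import *
st();print(bot.observe()['grip_force'])
"
```

```text
time 11.1
tool_pos [0.5798 0.087  0.0789]
eef_rot [-3.1408  0.6903  3.0176]
wrist_force [-0.4755 -0.6875 -4.9669]
torque [ 0.1501  1.2329 -0.0099]
gripper_width 0.05654402375587848
joints [ 0.2703  0.2895 -0.7369 -0.1068 -0.2479  0.3105]
62.07521805623401
```

Emit:
send_rows:
  series: [0, 0, 0, 0, 0.3]

```text
time: 11.2
tool_pos: [0.58, 0.0869, 0.0787]
eef_rot: [-3.141, 0.69, 3.018]
wrist_force: [1.0, -0.1, -3.8]
gripper_width: 0.0567
grip_force: 62.1
```

Emit:
send_rows:
  series: [0, 0, 0, 0, 0.3]

```text
time: 11.3
tool_pos: [0.5804, 0.087, 0.0788]
eef_rot: [-3.141, 0.691, 3.017]
wrist_force: [-0.3, -0.4, -3.3]
gripper_width: 0.0571
grip_force: 62.1
```

Emit:
send_rows:
  series: [0, 0, 0, 0, 0.3]

```text
time: 11.4
tool_pos: [0.5807, 0.087, 0.0791]
eef_rot: [-3.141, 0.691, 3.017]
wrist_force: [-0.7, 0.6, -2.7]
gripper_width: 0.0566
grip_force: 62.1
```

Its weight is about 0.38 kg, so it is one of the light ones. I put it back and go to the middle one.

Emit:
send_rows:
  series: [0.8, 0, 1, 0, 0.3, 1.6, 0, 1.95, 0, 0.3, 1.65, 0, 2.05, 0, 0.3, 1.65, 0, 2.05, 0, 1, 1.65, 0, 2.05, 0, 1, 1.65, 0, 2.05, 0, 1, 1.65, 0, 2.05, 0, 1, 1.65, 0, -2, 0, 1, 1.65, 0, -6.5, 0, 1, 1.65, 0, -11, 0, 1, 1.65, 0, -14, 0, 1, 2.5, 5, -14, 0, 1]

```text
time: 12.6
tool_pos: [0.48, 0.1464, 0.1784]
eef_rot: [3.134, 0.703, 3.003]
wrist_force: [1.9, -0.3, 0.9]
gripper_width: 0.0853
grip_force: 0.0
```

```bash
python3 -c "
from h import *
st()
g=np.array([.569,.2015,.056]); t,M=tool(); print(shift(g+.005*M[:,2]))
"
```

```text
time 12.6
tool_pos [0.48   0.1464 0.1784]
eef_rot [3.1337 0.7029 3.0031]
wrist_force [ 1.8672 -0.2588  0.8717]
torque [0.1241 0.5264 0.0418]
gripper_width 0.08532331968816015
joints [ 0.5238 -0.0361 -0.7504  0.2631 -0.4021  0.535 ]
[ 1.7669  6.5667 15.0989]
```

Emit:
send_rows:
  series: [0.9, 4, 0, 0, 1, 0.9, 6.2, 0, 0, 1, 0.9, 6.2, 0.5, 0, 1, 0.9, 6.2, 4.5, 0, 1, 0.9, 6.2, 8.5, 0, 1, 0.9, 6.2, 12, 0, 1, 0.9, 6.2, 14.6, 0, 1, 0.9, 6.2, 14.6, 0, 1]

```text
time: 13.4
tool_pos: [0.5724, 0.1974, 0.0497]
eef_rot: [-3.137, 0.688, 3.017]
wrist_force: [-0.9, -0.4, -0.5]
gripper_width: 0.0854
grip_force: 0.0
```

Emit:
send_rows:
  series: [0, 0, 0, 0, 0.3, 0, 0, 0, 0, 0.3, 0, 0, 0, 0, 0.3, 0, 0, 0, 0, 0.3, 0, 0, 0, 0, 0.3, -0.8, 0, -1, 0, 0.3, -1.6, 0, -1.9, 0, 0.3, -1.6, 0, -1.9, 0, 0.3, -1.6, 0, -1.9, 0, 0.3]

```text
time: 14.3
tool_pos: [0.572, 0.2, 0.0776]
eef_rot: [-3.141, 0.691, 3.018]
wrist_force: [-0.5, -0.4, -2.9]
gripper_width: 0.0569
grip_force: 59.6
```

Emit:
send_rows:
  series: [0, 0, 0, 0, 0.3]

```text
time: 14.4
tool_pos: [0.5718, 0.1998, 0.077]
eef_rot: [-3.14, 0.69, 3.018]
wrist_force: [-0.5, -0.6, -2.0]
gripper_width: 0.0568
grip_force: 59.6
```

Emit:
send_rows:
  series: [0, 0, 0, 0, 0.3]

```text
time: 14.5
tool_pos: [0.5721, 0.1999, 0.0771]
eef_rot: [-3.14, 0.69, 3.018]
wrist_force: [0.3, 0.4, -2.8]
gripper_width: 0.0567
grip_force: 59.6
```

Emit:
send_rows:
  series: [0, 0, 0, 0, 0.3]

```text
time: 14.6
tool_pos: [0.5724, 0.2, 0.0774]
eef_rot: [-3.14, 0.691, 3.018]
wrist_force: [0.5, -0.7, -3.2]
gripper_width: 0.0568
grip_force: 59.6
```

About 0.28 kg, also light, so the left magazine should be the fullest. I put this one back and heft the left one.

Emit:
send_rows:
  series: [0.8, 0, 1, 0, 0.3, 1.6, 0, 1.9, 0, 0.3, 1.65, 0, 2, 0, 0.3, 1.65, 0, 2, 0, 1, 1.65, 0, 2, 0, 1, 1.65, 0, 2, 0, 1, 1.65, 0, 2, 0, 1, 1.65, 0, -2, 0, 1, 1.65, 0, -6.5, 0, 1, 1.65, 0, -11, 0, 1, 1.65, 0, -14, 0, 1, 2.1, 4.5, -14, 0, 1]

```text
time: 15.8
tool_pos: [0.473, 0.2559, 0.1782]
eef_rot: [3.135, 0.698, 3.009]
wrist_force: [1.5, 1.0, 0.4]
gripper_width: 0.0851
grip_force: 0.0
```

Emit:
send_rows:
  series: [0, 4, 0, 0, 1, 0, 7, 0, 0, 1, 0, 7, 0.5, 0, 1, 0, 7, 4.5, 0, 1, 0, 7, 8.5, 0, 1, 0, 7, 12, 0, 1, 0, 7, 15.5, 0, 1, 0, 7, 15.5, 0, 1]

```text
time: 16.6
tool_pos: [0.5802, 0.3115, 0.0481]
eef_rot: [-3.134, 0.687, 3.018]
wrist_force: [-0.1, -0.7, 0.3]
gripper_width: 0.0854
grip_force: 0.0
```

```bash
python3 -c "
from h import *
st()
g=np.array([.577,.3155,.056]); t,M=tool(); print(shift(g+.005*M[:,2]))
a,_,_=cloud('wrist'); save(a,'w2.png')
"
```

```text
time 16.6
tool_pos [0.5802 0.3115 0.0481]
eef_rot [-3.1337  0.6867  3.0184]
wrist_force [-0.1351 -0.7208  0.325 ]
torque [ 0.065   0.6767 -0.0612]
gripper_width 0.08543354005448817
joints [ 0.7012  0.5007 -0.4446  0.1233 -0.4901  0.6991]
[-0.2214  0.3495 -0.3468]
```

View pics/w2.png

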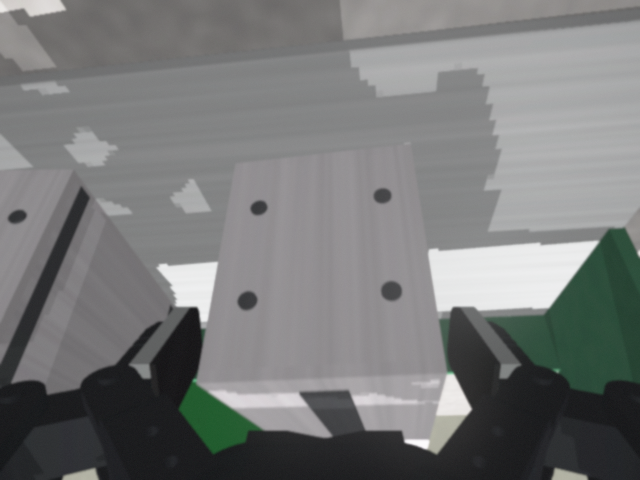

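The left magazine stands well between the pads, its face at about (325,270). I grip and lift it.

Emit:
send_rows:
  series: [0, 0.1, 0, 0, 0.3, 0, 0.1, 0, 0, 0.3, 0, 0.1, 0, 0, 0.3, 0, 0.1, 0, 0, 0.3, 0, 0.1, 0, 0, 0.3, -0.8, 0.1, -1, 0, 0.3, -1.6, 0.1, -1.9, 0, 0.3, -1.6, 0.1, -1.9, 0, 0.3, -1.6, 0.1, -1.9, 0, 0.3]
  force: 80

```text
time: 17.55
tool_pos: [0.5804, 0.3163, 0.0778]
eef_rot: [-3.142, 0.691, 3.018]
wrist_force: [-0.2, 0.3, -8.5]
gripper_width: 0.0574
grip_force: 78.3
```

Emit:
send_rows:
  series: [0, 0, 0, 0, 0.3]

```text
time: 17.65
tool_pos: [0.5801, 0.3157, 0.0769]
eef_rot: [-3.14, 0.69, 3.018]
wrist_force: [-0.8, -0.3, -7.7]
gripper_width: 0.0571
grip_force: 78.0
```

Emit:
send_rows:
  series: [0, 0, 0, 0, 0.3]

```text
time: 17.75
tool_pos: [0.5803, 0.3157, 0.0769]
eef_rot: [-3.14, 0.69, 3.018]
wrist_force: [0.1, -0.7, -7.6]
gripper_width: 0.0576
grip_force: 78.1
```

```bash
python3 -c "
from h import *
st()
t,M=tool(); print(M)
"
```

```text
time 17.75
tool_pos [0.5803 0.3157 0.0769]
eef_rot [-3.1396  0.6902  3.0183]
wrist_force [ 0.096  -0.7328 -7.5762]
torque [ 0.1992  1.5711 -0.0405]
gripper_width 0.05761451354103135
joints [ 0.7061  0.4535 -0.4219  0.1883 -0.4904  0.7006]
[[-0.7653  0.1243  0.6316]
 [ 0.0948  0.9922 -0.0803]
 [-0.6367 -0.0016 -0.7711]]
```

At 7.8 N, about 0.78 kg, this is the fullest. I draw it out from under the shelf and carry it to the feeder mouth.

Emit:
send_rows:
  series: [2.5, -0.5, -2.7, 0, 0.3, 4.9, -0.9, -5.4, 0, 0.3, 7.4, -1.4, -8, 0, 0.3, 9.8, -1.8, -10.7, 0, 0.3, 8.5, -1.8, -12.4, 0, 0.3, 7.1, -1.8, -14, 0, 0.3]

```text
time: 18.35
tool_pos: [0.434, 0.316, 0.1399]
eef_rot: [-3.139, 0.69, 3.021]
wrist_force: [-0.3, 2.2, -6.4]
gripper_width: 0.0558
grip_force: 83.5
```

Emit:
send_rows:
  series: [-0.2, -2, 0.1, 0, 0.3, -0.6, -6, 0.5, 0, 0.3, -1.1, -10.5, 0.9, 0, 0.3, -1.6, -15, 1.3, 0, 0.3, -2, -19.5, 1.7, 0, 0.3, -2.5, -24, 2.1, 0, 0.3, -3, -28.5, 2.5, 0, 0.3, -3.4, -33, 2.9, 0, 0.3, -3.9, -37.5, 3.3, 0, 0.3, -4.3, -42, 3.6, 0, 0.3, -4.7, -46, 4, 0, 0.3, -5, -48.3, 4.2, 0, 0.3]

```text
time: 19.55
tool_pos: [0.4394, -0.1755, 0.1403]
eef_rot: [-3.137, 0.691, 3.013]
wrist_force: [-0.6, 0.6, -6.9]
gripper_width: 0.0554
grip_force: 84.2
```

Emit:
send_rows:
  series: [0, 0, 0, 0, 0.3, 0, 0, 0, 0, 0.3]

```text
time: 19.75
tool_pos: [0.4395, -0.172, 0.1395]
eef_rot: [-3.141, 0.69, 3.014]
wrist_force: [0.2, 0.3, -6.8]
gripper_width: 0.0557
grip_force: 84.1
```

```bash
python3 -c "
from h import *
st()
t,M=tool(); print(M); print(shift([.4407,-.1715,.06]),'turn',M[2,1])
a,d,w=cloud('wrist'); b,d2,w2=cloud('side'); c,d3,w3=cloud('top')
np.savez('p1.npz',w=w,w2=w2,w3=w3)
o=np.hstack([cv2.resize(a,(400,300)),cv2.resize(b[280:460,200:440],(400,300))]); o=np.vstack([o,np.hstack([cv2.resize(c[170:350,360:600],(400,300)),np.zeros((300,400,3),np.uint8)])]);save(o,'w3.png')
for n,W in(('side',w2),('top',w3)):
  q=W.reshape(-1,3); q=q[(q[:,2]>.14)&(q[:,2]<.18)&(q[:,0]>.46)&(q[:,0]<.56)&(q[:,1]>-.25)&(q[:,1]<-.1)]
  if len(q)>20: print(n,len(q),np.median(q,0),q.min(0),q.max(0),cv2.minAreaRect((q[:,:2]*1000).astype(np.float32)))
"
```

```text
time 19.75
tool_pos [ 0.4395 -0.172   0.1395]
eef_rot [-3.141   0.6898  3.014 ]
wrist_force [ 0.1841  0.3351 -6.8494]
torque [0.2337 1.6265 0.0361]
gripper_width 0.05566022815048767
joints [-0.5241 -0.0571 -0.9109  0.0663  0.2477 -0.3123]
[[-0.7651  0.1276  0.6311]
 [ 0.0982  0.9918 -0.0816]
 [-0.6364 -0.0005 -0.7714]]
[4.969  0.0723 6.2007] turn -0.00047289360608036846
side 665 [ 0.4825 -0.1821  0.1583] [ 0.4601 -0.2048  0.1402] [ 0.507  -0.1424  0.1644] ((482.6112060546875, -173.17369079589844), (62.06856918334961, 46.82984161376953), 87.71147155761719)
top 416 [ 0.4832 -0.1715  0.1553] [ 0.4601 -0.2024  0.1411] [ 0.5085 -0.1441  0.1625] ((483.1900939941406, -173.0290069580078), (56.76382827758789, 47.24374771118164), 86.18316650390625)
```

View pics/w3.png

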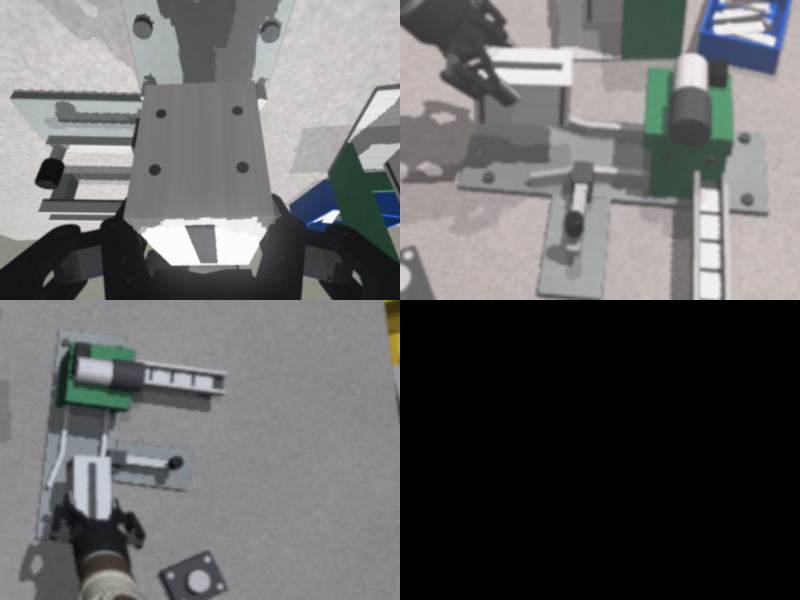

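The magazine is held level over the bed. In the lower-left view its front end points up the channel at about (92,460). I fit its yaw before lowering.

```bash
python3 -c "
import numpy as np
a=np.load('p1.npz')
for k in('w2','w3'):
  q=a[k].reshape(-1,3); q=q[(q[:,2]>.15)&(q[:,2]<.175)&(q[:,0]>.455)&(q[:,0]<.51)&(q[:,1]>-.25)&(q[:,1]<-.1)]
  X=[];L=[];T=[]
  for x in np.arange(.462,.506,.004):
    r=q[abs(q[:,0]-x)<.003][:,1]
    if len(r)>8: X.append(x);L.append(r.max());T.append(r.min())
  for e in(L,T): p=np.polyfit(X,e,1);print(k,np.degrees(np.arctan(p[0])),np.polyval(p,.483))
"
```

```text
w2 -3.3586044531044315 -0.14468207866719293
w2 -3.7225724975727545 -0.20362689866513659
w3 -2.8633096920908936 -0.1452704124279603
w3 -4.831190935188316 -0.20112664368910885
```

Emit:
send_rows:
  series: [1.5, -0.6, 1.9, 0, 0.3, 3.1, -0.6, 3.8, 0, 0.3, 4.2, -0.6, 5.2, 0, 0.3, 4.7, -0.6, 5.8, 0, 0.3, 4.7, -0.6, 5.8, 0, 0.3]

```text
time: 20.4
tool_pos: [0.4399, -0.1755, 0.064]
eef_rot: [3.14, 0.689, 3.018]
wrist_force: [0.7, 0.2, -7.3]
gripper_width: 0.0556
grip_force: 85.7
```

```bash
python3 -c "
from h import *
st(); a,d,w=cloud('side')
q=w.reshape(-1,3);q=q[(q[:,0]>.45)&(q[:,0]<.5)&(q[:,1]>-.2)&(q[:,1]<-.16)]
print(np.percentile(q[:,2],[5,50,95]), np.median(q[q[:,0]<.465][:,2]),np.median(q[(q[:,0]>.485)][:,2]))
"
```

```text
time 20.4
tool_pos [ 0.4399 -0.1755  0.064 ]
eef_rot [3.1404 0.6887 3.0182]
wrist_force [ 0.7023  0.2079 -7.3008]
torque [0.1769 1.612  0.0656]
gripper_width 0.05559794168915718
joints [-0.5371  0.1662 -1.013  -0.2538  0.2595 -0.327 ]
[0.0812 0.084  0.0869] 0.08468708846704187 0.083339409445846
```

Emit:
send_rows:
  series: [0.13, 0, 0.15, 0, 0.3, 0.25, 0, 0.31, 0, 0.3, 0.25, 0, 0.31, 0, 0.3]

```text
time: 20.75
tool_pos: [0.4415, -0.1773, 0.0625]
eef_rot: [-3.141, 0.694, 3.018]
wrist_force: [-0.3, 0.6, -6.2]
gripper_width: 0.0556
grip_force: 86.2
```

Emit:
send_rows:
  series: [0.06, 0, 0.08, 0, 0.3, 0.06, 0, 0.08, 0, 0.3]

```text
time: 20.95
tool_pos: [0.4416, -0.1774, 0.0618]
eef_rot: [-3.141, 0.695, 3.018]
wrist_force: [-3.6, 1.1, 0.9]
gripper_width: 0.0555
grip_force: 88.0
```

The magazine stands on the channel floor. I release it, back off, close the fingers and measure again.

Emit:
send_rows:
  series: [0, 0, 0, 0, 1, 0, 0, 0, 0, 1, 0, 0, 0, 0, 1, 0, 0, 0, 0, 1, 0, 0, -3, 0, 1, 0, 0, -7.5, 0, 1, 0, 0, -12, 0, 1, 0, 0, -12, 0, 0, 0, 0, -12, 0, 0]

```text
time: 21.85
tool_pos: [0.3656, -0.1689, 0.1557]
eef_rot: [-3.136, 0.698, 3.019]
wrist_force: [-0.2, 0.4, -1.1]
gripper_width: 0.0593
grip_force: 0.0
```

```bash
python3 -c "
from h import *
st(); print(shift([.36,-.166,.048]))
for k in('side','top'):
  a,d,w=cloud(k)
  q=w.reshape(-1,3); q=q[(q[:,2]>.066)&(q[:,2]<.095)&(q[:,0]>.38)&(q[:,0]<.53)&(q[:,1]>-.25)&(q[:,1]<-.1)]
  print(k,np.median(q[:,2]),q.min(0),q.max(0),cv2.minAreaRect((q[:,:2]*1000).astype(np.float32)))
  X=[];L=[];T=[]
  for x in np.arange(.41,.506,.004):
    r=q[abs(q[:,0]-x)<.003][:,1]
    if len(r)>8: X.append(x);L.append(r.max());T.append(r.min())
  for e in(L,T): p=np.polyfit(X,e,1);print(k,np.degrees(np.arctan(p[0])),np.polyval(p,.4))
"
```

```text
time 21.85
tool_pos [ 0.3656 -0.1689  0.1557]
eef_rot [-3.1363  0.6985  3.019 ]
wrist_force [-0.2457  0.4027 -1.0866]
torque [0.028  0.6009 0.0041]
gripper_width 0.05931477615844103
joints [-0.6739 -0.2475 -0.9918  0.2032  0.3388 -0.4393]
[7.3819 0.261  7.8634]
side 0.0815812232531824 [ 0.395  -0.2114  0.0661] [ 0.5069 -0.1457  0.087 ] ((450.8990783691406, -179.37161254882812), (63.207908630371094, 109.52173614501953), 87.23873901367188)
side -3.213970327987347 -0.14684415746914145
side -2.8151890219472464 -0.20599722914962965
top 0.07845924013914773 [ 0.3968 -0.2086  0.0661] [ 0.5064 -0.1475  0.086 ] ((451.95062255859375, -178.41302490234375), (57.44354248046875, 109.7986831665039), 86.93206024169922)
top -3.131007043071087 -0.14762942796828066
top -3.5448748826136725 -0.20244590965996748
```

Emit:
send_rows:
  series: [2.5, 0.1, 2.6, 0, 0, 5, 0.2, 5.2, 0, 0, 7.4, 0.3, 7.9, 0, 0, 7.4, 0.3, 7.9, 0, 0, 7.4, 0.3, 7.9, 0, 0]

```text
time: 22.45
tool_pos: [0.3734, -0.1804, 0.0574]
eef_rot: [3.118, 0.657, 3.014]
wrist_force: [0.0, 0.4, 0.7]
gripper_width: 0.0002
grip_force: 0.0
```

```bash
python3 -c "
from h import *
s=st(); t,M=tool()
u=np.array([.9845,-.1754,0]); print('per cm feeder x',M.T@u, 'per cm y',M.T@np.array([.1754,.9845,0]))
"
```

```text
time 22.45
tool_pos [ 0.3734 -0.1804  0.0574]
eef_rot [3.1181 0.6568 3.0135]
wrist_force [0.0392 0.3889 0.7472]
torque [ 0.0404  0.6258 -0.0154]
gripper_width 0.00015673990277986863
joints [-0.6954  0.0965 -1.0878 -0.1787  0.3553 -0.4711]
per cm feeder x [-0.791  -0.0625  0.6086] per cm y [-0.0382  0.9979  0.0529]
```

Emit:
send_rows:
  series: [-0.75, 0.6, -0.95, 0, 0, -0.75, 1.3, -0.95, 0, 0, -0.75, 1.3, -0.95, 0, 0]

```text
time: 22.75
tool_pos: [0.3768, -0.1688, 0.0747]
eef_rot: [3.127, 0.668, 3.02]
wrist_force: [0.3, 0.7, 0.9]
gripper_width: -0.0001
grip_force: 0.0
```

```bash
python3 -c "
from h import *
s=st(); t,M=tool()
u=np.array([.9845,-.1754,0]); print('per cm feeder x',M.T@u, 'per cm y',M.T@np.array([.1754,.9845,0]),M[2])
"
```

```text
time 22.75
tool_pos [ 0.3768 -0.1688  0.0747]
eef_rot [3.1272 0.668  3.02  ]
wrist_force [0.2849 0.6584 0.8707]
torque [ 0.065   0.5773 -0.0175]
gripper_width -0.00013729457159548984
joints [-0.6513  0.0262 -1.0878 -0.1346  0.3314 -0.4329]
per cm feeder x [-0.7839 -0.0636  0.6176] per cm y [-0.0429  0.9979  0.0482] [-0.6194  0.0113 -0.785 ]
```

Emit:
send_rows:
  series: [-0.47, -0.07, 1, 0, 0, -0.95, -0.14, 2, 0, 0, -1.42, -0.2, 3, 0, 0, -2.2, -0.27, 3.65, 0, 0, -3, -0.33, 4.3, 0, 0, -3.8, -0.4, 4.9, 0, 0]

```text
time: 23.35
tool_pos: [0.4335, -0.1785, 0.0571]
eef_rot: [3.123, 0.661, 3.016]
wrist_force: [-6.3, 3.1, 2.2]
gripper_width: 0.0002
grip_force: 3.6
```

```bash
cat > mg.py <<'E'
from h import *
s=st(); t,M=tool()
u=np.array([.9845,-.1754,0]);v=np.array([.1754,.9845,0]); o=np.array([.5705,-.1939,0])
print('per cm feeder x',M.T@u, 'up',M[2], 'tcp feeder',(t-o)@u,(t-o)@v)
for k in('side','top'):
  a,d,w=cloud(k)
  q=w.reshape(-1,3); q=np.c_[(q-o)@u,(q-o)@v,q[:,2]]; q=q[(q[:,2]>.068)&(q[:,2]<.088)&(q[:,0]>-.19)&(q[:,0]<.02)&(abs(q[:,1])<.06)]
  print(k,np.median(q[:,2]),q.min(0),q.max(0))
  X=[];L=[];T=[]
  for x in np.arange(q[:,0].min()+.01,min(q[:,0].max(),.02)-.01,.004):
    r=q[abs(q[:,0]-x)<.003][:,1]
    if len(r)>8: X.append(x);L.append(r.max());T.append(r.min())
  for e in(L,T): p=np.polyfit(X,e,1);print(k,'deg',np.degrees(np.arctan(p[0])),'y at ends',np.polyval(p,X[0]),np.polyval(p,X[-1]))
E
python3 mg.py
```

```text
time 23.35
tool_pos [ 0.4335 -0.1785  0.0571]
eef_rot [3.1234 0.6612 3.0161]
wrist_force [-6.3486  3.1161  2.2486]
torque [0.2838 1.4232 0.1106]
gripper_width 0.00022362433207952952
joints [-0.562   0.1752 -0.9974 -0.2093  0.2797 -0.3545]
per cm feeder x [-0.7882 -0.062   0.6123] up [-0.6141  0.0144 -0.7891] tcp feeder -0.137598845844652 -0.008893040537605663
side 0.08149017386624757 [-0.1735 -0.0511  0.068 ] [-0.0098  0.0317  0.0879]
side deg 12.800561017085338 y at ends 0.0011420793710383709 0.03295074056762069
side deg 0.03653575826215585 y at ends -0.03319041607784068 -0.033101142367046234
top 0.07858636486107495 [-0.1719 -0.0471  0.0681] [-0.0067  0.0311  0.0879]
top deg 11.865902511780067 y at ends 0.006634867513530918 0.033529150899154196
top deg 3.850741346480319 y at ends -0.0362928462270736 -0.027677231536427562
```

```bash
python3 -c "
from h import *
a,d,w=cloud('wrist'); b,_,_=cloud('side'); c,_,_=cloud('top')
o=np.hstack([cv2.resize(a,(400,300)),cv2.resize(b[310:430,230:390],(400,300))]); o=np.vstack([o,np.hstack([cv2.resize(c[180:300,370:530],(400,300)),np.zeros((300,400,3),np.uint8)])]);save(o,'w4.png')
"
```

```text
(no output)
```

View pics/w4.png

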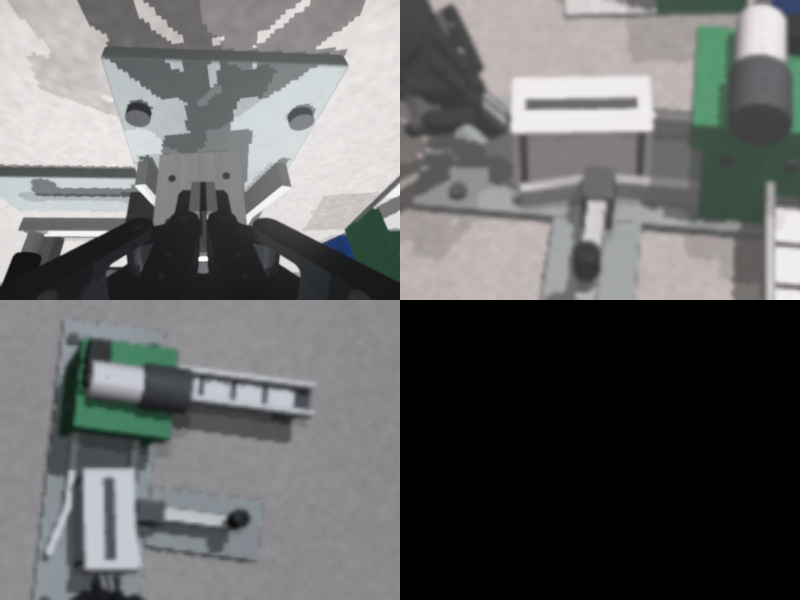

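The magazine is entering the rails (lower-left view, (110,520)), but its rear sits a few mm to the right. I push again further left to square it.

Emit:
send_rows:
  series: [0.8, 0.06, -0.6, 0, 0, 0.8, 1.8, -0.6, 0, 0, 0.8, 1.8, -0.6, 0, 0, 0, 1.75, 0, 0, 0, -0.8, 1.7, 0.6, 0, 0, -1.6, 1.65, 1.2, 0, 0, -2.4, 1.6, 1.85, 0, 0, -2.4, 1.6, 1.85, 0, 0]

```text
time: 24.4
tool_pos: [0.467, -0.1666, 0.0571]
eef_rot: [3.122, 0.661, 3.017]
wrist_force: [-3.8, 4.2, -1.5]
gripper_width: -0.0002
grip_force: 2.1
```

```bash
python3 mg.py
```

```text
time 24.4
tool_pos [ 0.467  -0.1666  0.0571]
eef_rot [3.1222 0.6611 3.0169]
wrist_force [-3.8329  4.2299 -1.499 ]
torque [0.6969 1.3961 0.4505]
gripper_width -0.00020433279193207818
joints [-0.4776  0.2101 -0.9482 -0.2125  0.2325 -0.2842]
per cm feeder x [-0.7883 -0.0635  0.612 ] up [-0.614   0.0153 -0.7892] tcp feeder -0.10668516133655252 0.008733702295798366
side 0.08160505504379312 [-0.1392 -0.0345  0.068 ] [0.0199 0.0314 0.088 ]
side deg 4.449436744340246 y at ends 0.020962615742880122 0.030611527789934312
side deg -9.246316339752397 y at ends -0.016468925849489655 -0.036655424658401096
top 0.07860785041197893 [-0.1448 -0.0317  0.0681] [0.0196 0.0339 0.088 ]
top deg 2.8934475310373857 y at ends 0.02178022824289203 0.029058443235589863
top deg -2.786658177493796 y at ends -0.02287943746117512 -0.02988860093470898
```

Emit:
send_rows:
  series: [-0.63, -0.05, 0.49, 0, 0, -1.26, -0.1, 0.98, 0, 0, -1.9, -0.15, 1.47, 0, 0, -2.52, -0.2, 1.96, 0, 0, -3.15, -0.25, 2.45, 0, 0, -3.15, -0.25, 2.45, 0, 0]

```text
time: 25.1
tool_pos: [0.5063, -0.1735, 0.0576]
eef_rot: [3.122, 0.662, 3.017]
wrist_force: [-2.4, 2.8, -1.0]
gripper_width: -0.0002
grip_force: 1.5
```

```bash
sed -i 's/>-.19)/>-.06)/' mg.py; python3 mg.py
```

```text
time 25.1
tool_pos [ 0.5063 -0.1735  0.0576]
eef_rot [3.1221 0.6621 3.0169]
wrist_force [-2.3906  2.8064 -0.9806]
torque [0.5216 1.2806 0.3115]
gripper_width -0.0001964989315704312
joints [-0.4452  0.2625 -0.8607 -0.1843  0.2137 -0.257 ]
per cm feeder x [-0.7877 -0.0635  0.6128] up [-0.6148  0.0153 -0.7886] tcp feeder -0.06679270844284131 0.008791174058326526
side 0.0816884386674433 [-0.0589 -0.0339  0.0681] [0.02   0.0287 0.0866]
side deg -0.2837722077310257 y at ends 0.027130113518604386 0.026852756727131465
side deg 1.1672757325422902 y at ends -0.03222478457490703 -0.031083749638464556
top 0.07866051493922344 [-0.0523 -0.0302  0.0682] [0.0199 0.0273 0.0869]
top deg 1.0489445403694144 y at ends 0.02577410923751798 0.026726207476987094
top deg 0.4690523106371093 y at ends -0.029388573412746116 -0.02896286552894096
```

It is square in the channel now, with about 15 mm to go. I ease it home and watch the force.

Emit:
send_rows:
  series: [-0.32, -0.03, 0.25, 0, 0, -0.64, -0.05, 0.5, 0, 0, -0.8, -0.06, 0.61, 0, 0, -0.8, -0.06, 0.61, 0, 0]

```text
time: 25.6
tool_pos: [0.5159, -0.1757, 0.0577]
eef_rot: [3.123, 0.662, 3.016]
wrist_force: [-2.9, 3.3, -1.9]
gripper_width: 0.0002
grip_force: 2.2
```

Emit:
send_rows:
  series: [-0.16, -0.01, 0.12, 0, 0, -0.24, -0.02, 0.18, 0, 0]

```text
time: 25.8
tool_pos: [0.5185, -0.1761, 0.0576]
eef_rot: [3.123, 0.661, 3.016]
wrist_force: [-7.0, 5.3, 0.2]
gripper_width: 0.0002
grip_force: 3.5
```

Emit:
send_rows:
  series: [-0.08, -0.01, 0.06, 0, 0, -0.16, -0.01, 0.12, 0, 0]

```text
time: 26.0
tool_pos: [0.5203, -0.1764, 0.0576]
eef_rot: [3.123, 0.661, 3.016]
wrist_force: [-6.7, 4.7, 1.3]
gripper_width: -0.0
grip_force: 3.5
```

Emit:
send_rows:
  series: [-0.08, -0.01, 0.06, 0, 0, -0.16, -0.01, 0.12, 0, 0]

```text
time: 26.2
tool_pos: [0.5222, -0.1767, 0.0576]
eef_rot: [3.123, 0.661, 3.016]
wrist_force: [-6.3, 4.2, 0.5]
gripper_width: -0.0002
grip_force: 3.4
```

Emit:
send_rows:
  series: [-0.08, -0.01, 0.06, 0, 0, -0.16, -0.01, 0.12, 0, 0]

```text
time: 26.4
tool_pos: [0.5226, -0.1767, 0.0573]
eef_rot: [3.122, 0.659, 3.015]
wrist_force: [-22.4, 6.4, 15.6]
gripper_width: -0.0005
grip_force: 11.5
```

The force stepped from about 7 N to 22 N, so it has met the stop. I back off and rise.

Emit:
send_rows:
  series: [1.2, 0.1, -0.9, 0, 0, 2.4, 0.2, -1.8, 0, 0, 3.2, 0.2, -2.5, 0, 0, 1.2, 0.2, -5, 0, 0, -1.3, 0.2, -8.2, 0, 0, -3, 0.2, -10.4, 0, 0, -3, 0.2, -10.4, 0, 0]

```text
time: 27.1
tool_pos: [0.49, -0.1754, 0.1669]
eef_rot: [3.132, 0.678, 3.02]
wrist_force: [1.0, -0.5, -0.1]
gripper_width: -0.0003
grip_force: 0.0
```

```bash
python3 mg.py; python3 -c "
from h import *
print(shift([.491,-.378,.16]),shift([.491,-.378,.074]))
for k in('side','top'):
  a,d,w=cloud(k); P=w.reshape(-1,3)
  m=(P[:,0]>.45)&(P[:,0]<.55)&(P[:,1]>-.42)&(P[:,1]<-.28)&(P[:,2]>.07)&(P[:,2]<.095);q=P[m]; print('knob',len(q),q.mean(0))
  save(a,k+'5.png')
c=cv2.resize(cv2.imread('pics/side5.png')[310:430,230:390],(640,480)); cv2.imwrite('pics/c5.png',c)
"
```

```text
time 27.1
tool_pos [ 0.49   -0.1754  0.1669]
eef_rot [3.1316 0.6784 3.0203]
wrist_force [ 0.9957 -0.5288 -0.092 ]
torque [-0.0013  0.5052  0.0043]
gripper_width -0.00029193654405658864
joints [-0.468  -0.0133 -0.7626  0.1755  0.2245 -0.2748]
per cm feeder x [-0.7774 -0.0612  0.626 ] up [-0.6276  0.0078 -0.7785] tcp feeder -0.08252116956074775 0.004049353409156288
side 0.08161475643649552 [-0.0359 -0.0321  0.0682] [0.0199 0.0294 0.0864]
side deg 4.598958798291745 y at ends 0.025333429143079397 0.027907502730418445
side deg 1.7511748624694476 y at ends -0.03138704920405221 -0.030408703998585532
top 0.07841508496160632 [-0.0357 -0.0305  0.0683] [0.0198 0.0268 0.0856]
top deg 0.9909313927592348 y at ends 0.025840819160894413 0.02639431484363498
top deg -0.41251517684447137 y at ends -0.02876587327959383 -0.028996269198182684
[ -2.2137 -20.2452   1.645 ] [  3.1214 -20.3402   8.3894]
knob 137 [ 0.5012 -0.3315  0.0837]
knob 49 [ 0.5009 -0.3263  0.0831]
```

View pics/c5.png

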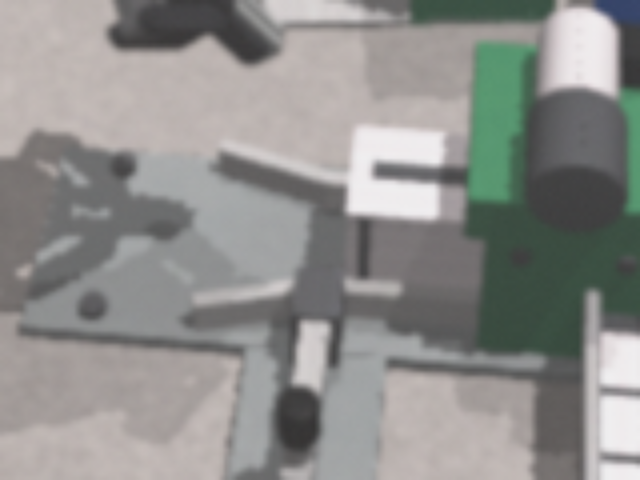

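The magazine's rear edge is at feeder x = -36 mm, so it is home. The bolt knob is at (300,415). I move the fingers to its far side.

Emit:
send_rows:
  series: [-0.4, -4, 0.3, 0, 0, -0.8, -8, 0.6, 0, 0, -1.2, -12, 0.9, 0, 0, -1.7, -16, 1.2, 0, 0, -2.2, -20.2, 1.6, 0, 0, -2.2, -20.2, 1.6, 0, 0, -0.5, -20.3, 3.9, 0, 0, 1.3, -20.3, 6.2, 0, 0, 3.1, -20.3, 8.4, 0, 0, 3.1, -20.3, 8.4, 0, 0]

```text
time: 28.3
tool_pos: [0.4864, -0.372, 0.0645]
eef_rot: [3.114, 0.655, 3.011]
wrist_force: [-0.4, 1.0, -1.3]
gripper_width: -0.0003
grip_force: 0.0
```

```bash
python3 -c "
from h import *
st();t,M=tool();u=np.array([.9845,-.1754,0]);v=np.array([.1754,.9845,0]); o=np.array([.5705,-.1939,0])
print((t-o)@u,(t-o)@v,'per cm y',M.T@v,'x',M.T@u)
b,_,_=cloud('side'); save(cv2.resize(b[310:470,230:440],(630,480)),'c6.png')"
```

```text
time 28.3
tool_pos [ 0.4864 -0.372   0.0645]
eef_rot [3.114  0.6545 3.0105]
wrist_force [-0.4366  1.0171 -1.3349]
torque [0.1147 0.6342 0.064 ]
gripper_width -0.00031059455892830915
joints [-0.8544  0.3942 -0.5541  0.118   0.4373 -0.6183]
-0.051515985098707466 -0.19008561488497733 per cm y [-0.0359  0.9978  0.0551] x [-0.7925 -0.062   0.6067]
```

View pics/c6.png

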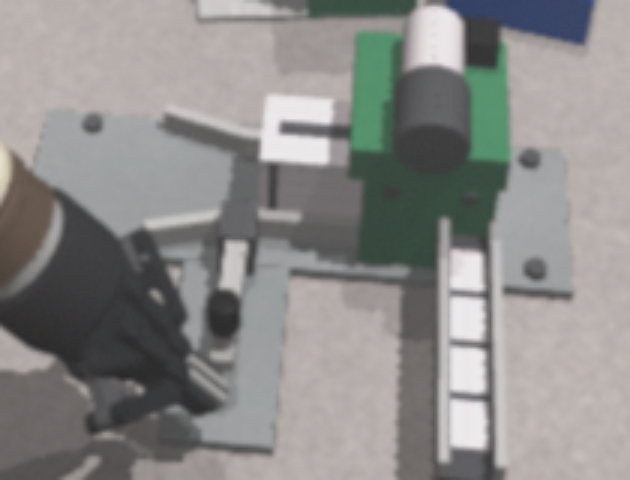

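The fingers at (215,385) stand on the outer side of the knob at (225,310). I push towards +y.

Emit:
send_rows:
  series: [-0.7, -0.05, 0.55, 0, 0, -0.75, 1, 0.6, 0, 0, -0.8, 2, 0.65, 0, 0, -0.8, 3, 0.7, 0, 0, -0.85, 4, 0.75, 0, 0, -0.9, 5, 0.8, 0, 0, -0.9, 6, 0.85, 0, 0, -0.95, 7, 0.9, 0, 0, -1, 7.8, 0.95, 0, 0, -1, 7.8, 0.95, 0, 0]

```text
time: 29.35
tool_pos: [0.5121, -0.2984, 0.0705]
eef_rot: [3.123, 0.663, 3.018]
wrist_force: [0.5, 0.5, 0.6]
gripper_width: -0.0003
grip_force: 0.0
```

```bash
cat > kb.py <<'E'
from h import *
st();t,M=tool();u=np.array([.9845,-.1754,0]);v=np.array([.1754,.9845,0]); o=np.array([.5705,-.1939,0])
print('tcp',(t-o)@u,(t-o)@v)
for k in('side','top'):
  a,d,w=cloud(k)
  for r in bot.tip_of(k,'bolt_knob')[:2]: p=np.array(r['xyz']);print(k,'knob feeder',(p-o)@u,(p-o)@v,p[2],r['conf'])
E
python3 kb.py
```

```text
time 29.35
tool_pos [ 0.5121 -0.2984  0.0705]
eef_rot [3.123  0.6634 3.0178]
wrist_force [0.5062 0.4557 0.5902]
torque [0.1073 0.5533 0.0026]
gripper_width -0.0003277977229374797
joints [-0.6999  0.3332 -0.6576  0.0089  0.3586 -0.4762]
tcp -0.0391687938451096 -0.11313618733794165
side knob feeder -0.04195775999999996 -0.08832892000000003 0.069 0.48
top knob feeder -0.044605160000000005 -0.08829271000000004 0.0754 0.69
```

Emit:
send_rows:
  series: [0, 0.5, 0, 0, 0, -0.04, 1.1, 0.06, 0, 0, -0.04, 1.1, 0.06, 0, 0]

```text
time: 29.85
tool_pos: [0.5142, -0.2888, 0.0709]
eef_rot: [3.124, 0.664, 3.017]
wrist_force: [-0.8, 0.8, -0.4]
gripper_width: 0.0001
grip_force: 0.1
```

Emit:
send_rows:
  series: [0, 0.2, 0, 0, 0, 0, 0.3, 0, 0, 0]

```text
time: 30.05
tool_pos: [0.5146, -0.2866, 0.071]
eef_rot: [3.125, 0.664, 3.017]
wrist_force: [0.7, -1.1, -1.2]
gripper_width: 0.0001
grip_force: 0.8
```

Emit:
send_rows:
  series: [0, 0.2, 0, 0, 0, 0, 0.2, 0, 0, 0]

```text
time: 30.25
tool_pos: [0.5148, -0.2855, 0.0711]
eef_rot: [3.127, 0.664, 3.017]
wrist_force: [-0.6, -5.0, -2.4]
gripper_width: 0.0001
grip_force: 2.4
```

Emit:
send_rows:
  series: [0, 0.2, 0, 0, 0, 0, 0.2, 0, 0, 0]

```text
time: 30.45
tool_pos: [0.5147, -0.2853, 0.0712]
eef_rot: [3.131, 0.664, 3.016]
wrist_force: [0.3, -9.8, -4.2]
gripper_width: -0.0
grip_force: 4.7
```

```bash
python3 kb.py
```

```text
time 30.45
tool_pos [ 0.5147 -0.2853  0.0712]
eef_rot [3.131  0.6639 3.0161]
wrist_force [ 0.3337 -9.8033 -4.2398]
torque [-1.3827  1.242  -1.1531]
gripper_width -1.9911109491352328e-05
joints [-0.6678  0.3208 -0.6798 -0.0154  0.3332 -0.4447]
tcp -0.03886799272719034 -0.0998127900251454
side knob feeder -0.04440260999999997 -0.07403613000000002 0.0709 0.64
top knob feeder -0.04429057999999997 -0.07523506999999999 0.0737 0.68
```

The knob has travelled about 71 mm and pushes back with 10 N, so it is at its stop. I back away and check everything.

Emit:
send_rows:
  series: [0, -1.5, 0, 0, 0, 0, -4, 0, 0, 0, 0, -6, 0, 0, 0, -2.5, -6, -3.2, 0, 0, -5.5, -6, -7, 0, 0, -7.5, -6, -9.8, 0, 0, -7.5, -6, -9.8, 0, 0]

```text
time: 31.35
tool_pos: [0.5099, -0.3464, 0.2019]
eef_rot: [3.133, 0.677, 3.024]
wrist_force: [1.0, -0.3, 0.4]
gripper_width: -0.0002
grip_force: 0.0
```

```bash
python3 kb.py; python3 -c "
from h import *
b,_,_=cloud('side'); c,_,_=cloud('top'); 
for k in ('mag_a','tub','wrench','punch'): print(k,[(np.array(r['xyz']),r['conf']) for r in bot.tip_of('top',k)])
o=np.hstack([cv2.resize(b[160:460,170:440],(400,444)),cv2.resize(c[150:370,110:520],(400,444))]); save(o,'c7.png')"
```

```text
time 31.35
tool_pos [ 0.5099 -0.3464  0.2019]
eef_rot [3.1332 0.6767 3.0235]
wrist_force [ 1.0234 -0.3417  0.4311]
torque [ 0.0124  0.526  -0.023 ]
gripper_width -0.0001991735342898484
joints [-0.7822  0.1683 -0.4289  0.4145  0.4034 -0.5498]
tcp -0.03292184057314436 -0.1607656772183247
side knob feeder -0.04307805999999996 -0.07633952000000002 0.0707 0.8
top knob feeder -0.04482753000000006 -0.07279136000000001 0.0747 0.77
mag_a [(array([0.5843, 0.1996, 0.0089]), 0.72), (array([0.5964, 0.0858, 0.0066]), 0.71), (array([ 0.5835,  0.5437, -0.001 ]), 0.67), (array([0.7707, 0.2236, 0.001 ]), 0.64), (array([ 0.5913, -0.1961,  0.0096]), 0.63), (array([ 0.3099, -0.3637,  0.0026]), 0.32)]
tub [(array([0.7706, 0.036 , 0.0016]), 0.64), (array([0.5635, 0.2059, 0.2111]), 0.2)]
wrench [(array([0.316 , 0.2713, 0.0022]), 0.8)]
punch [(array([ 0.3086, -0.3604,  0.0002]), 0.92)]
```

View pics/c7.png

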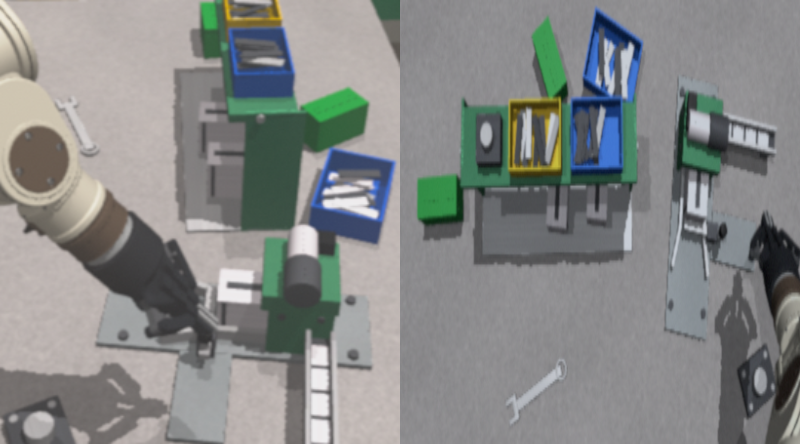

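The final view shows the magazine at home, at (697,190) on the right, with the bolt across behind it and the knob at (722,230). The two light magazines stand on the sheet at (557,205) and (597,203), and nothing else has moved.

```bash
python3 -c "
from station import bot
print(bot.sign_off())"
```

```text
the job is handed in; nothing more can be done
None
```

The job is handed in: the fullest magazine (the left one, about 0.78 kg; the others were about 0.38 and 0.28 kg) is home against the stop with the bolt pushed shut behind it. The other two stand upright on their sheet under the shelf, and nothing else on the bench was disturbed.

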